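# Shut the tool steriliser and start it

## Task

The comb is already in the clear-lidded tool steriliser, but its lid was left ajar. Push the free edge of the lid down until the catch clicks and the lid stays shut, then press the flat round touch key on its front ledge with a firm but careful push, keep it pressed for about a second and let go. Do not press the long bar-shaped key or bang on the round one, and leave the comb, brush, saucer and organiser as they are.

Things in the scene. Friction and masses are not known exactly. Their poses are not given: they have to be found in the camera images.
- steriliser: Tool steriliser fixed to the table, 230 (x) x 220 (y) x 78 mm high with lid shut. Origin at table height; own -x side is the front (facing the robot at yaw 0). Front part (own x -120 to -40 mm): grey ledge, top 50 mm above the table, with two flat keys. Rear part (own x -40 to +110 mm): clear chamber, rim 70 mm high, under the hinged lid.
- lid (a joint): Lid angle in rad, 0 = shut, starts at 0.35 to 0.62. A spring pushes it open from below 0.3 rad; a snap catch at the middle of the free edge engages from about 0.1 rad, clicks over at about 0.04 rad, and the lid then stays at 0 by itself. Shutting takes about 8 to 10 N at the free edge, more nearer the hinge; then comes a hard stop.
- lid_edge (a point): Middle of the lid's free edge, on the lid's top face. Axes turn with the lid: own +x points to the hinge, 150 mm away, z is normal to the lid, away from the chamber.
- lid_hinge (a point): Middle of the lid's hinge line (along the steriliser's y, own x +110 mm, z 70 mm), at the lid's underside. The lid is clear with a grey rim, 150 mm long from hinge to free edge, 220 mm wide, 8 mm thick.
- round_key: The start key: flat round white key, 48 mm across, on the ledge 55 mm left or right of the centre line, 80 mm in front of the steriliser's origin. Origin at its underside (50 mm above the table); top face 4 mm higher. Springy (4 N per mm) for its 2 mm travel, then hard. It registers when at least 4 N is kept on it for 0.3 s; over 30 N damages it.
- bar_key: The other key, not to be pressed: flat white bar 75 mm (along y) x 22 mm, 4 mm proud of the ledge, on the other side of the centre line, its centre 110 mm from the round key's. Origin at the centre of its underside.
- comb: Double-sided steel comb 150 x 44 x 4 mm lying loose in the chamber. Origin at the centre of its underside.
- brush: Loose orange silicone brush, 140 x 58 x 38 mm, on the table; origin under the middle of its head.
- saucer: Loose empty stoneware saucer, 130 mm across, 22 mm high, on the table; origin at the centre of its underside.
- organiser: White plastic organiser 160 x 130 x 90 mm with a hinged flap on top (shut), fixed to the table; origin at the centre of its underside.
- flap (a joint): Opening angle of the organiser's flap in rad, 0 = shut; it stays shut.
Things that resemble listed ones, but are neither listed nor needed, are in the scene too. Of the things that look like the organiser, take the one that is farthest to the robot's right at the start.

How it is judged:
On the way, in this order (a step that is already met when the one before it is completed fails the run):
1. the lid has clicked shut (below 0.03 rad) (value of joint lid below 0.03 rad), for 0.2 s.
2. the round key is pressed with at least 4 N for 0.3 s, the lid being shut (contact force between round_key and anything else above 4 N and value of joint lid below 0.03 rad), for 0.3 s.
At the end, for the whole second after the job is handed in: The lid is shut on its catch (below 0.03 rad), the round key has been pressed and let go, comb, brush and saucer lie within 30 mm of where they were, and the organiser's flap is still shut (below 0.2 rad) (value of joint lid below 0.03 rad and contact force between round_key and anything else below 0.5 N and distance of each of comb, brush, saucer from where it was at the start of the episode below 0.03 m and value of joint flap below 0.2 rad); the robot touches nothing.
It fails at once if the round key is pressed with more than 30 N (contact force between round_key and anything else above 30 N).
It fails at once if the bar key is pressed (more than 3 N) (contact force between bar_key and anything else above 3 N).
It fails at once if the comb, brush or saucer is shifted by more than 30 mm, or the organiser's flap is opened (distance of any of comb, brush, saucer from where it was at the start of the episode above 0.03 m or value of joint flap above 0.2 rad).
It also fails if it takes over 45 s, if anything falls off the work surface, if the arm or the gripper's body presses on something with over 40 N, if the wrist force passes 120 N, or if a joint passes its speed limit or range.

## Robot

A 6-joint arm with a two-finger parallel gripper is mounted at the origin on the work surface. World frame = base frame: x ahead of the robot, y to its left, z up, the work surface at z = 0. Lengths are in m, angles in rad, forces in N, time in s.
With the tool pointing down it reaches from about 0.35 to 0.975 m from the base axis. Payload 4.9 kg.
Tool frame: the origin (TCP) lies at the very end of the fingers, on their centre line; the grasp point (between the pads) lies 19 mm behind it; z points along the fingers, y is the direction in which the jaws open and shut (so a half turn about z gives the same grasp; the last joint's range is limited). The gripper opens to 85 mm and grips with 20 to 120 N. Pads are 22 mm wide; open, the fingers measure 114 mm over their backs; the gripper's body (76 mm by 85 mm) begins 54 mm behind the grasp point. The pads swing forward as they close: fully open they stand 13 mm farther back than shut.
Start: joints at [1.072, 0.053, 1.613, -0, 1.476, -0.119], TCP at [0.232, 0.58, 0.231] pointing down, gripper open.
Joint ranges: [-3.01, 3.01], [-1.01, 2.22], [0.06, 2.58], [-1.02, 4.17], [0.09, 2.62], [-3.14, 3.14]. Speed limits (rad/s): [2.57, 2.57, 3.14, 3.14, 3.14, 3.14].

## Interface

Orientations are given as a rotation vector (axis times angle).
In Python, from station import ctrl gives the robot as it stands.
- The arm moves only by the tool step_arm, never from a script. Its argument "moves" is a list of rows, each a list of 5 numbers: the opening, from 0 (shut) to 1 (fully open), then the shift along the world's x, y, z in m, then the turn about the world's z in degrees. A call has 1 to 20 rows; each row shifts and turns the pose as measured when the row begins; what a row does not reach is not made up. A row lasts 1/8 s, in which the tool goes at most 62.5 mm and 10.7 degrees, less where a joint would pass 70% of its speed; a pose out of reach is approached as far as the arm can. A call is refused whole if a number of a shift passes 0.0625 or a number of a turn 10.7, either way. A call with a gripper value outside its range is refused whole. The fingers move at their own pace and stop on an object; "newtons" is the grip in N (left out, the last holds). Time passes only in rows, so rows that do not move let the fingers close. It gives the time, the measured TCP pose, the force and the opening at its end, in the units of the state.
- ctrl.get_obs(): the state, without advancing time (a new reading comes with each control period).
- ctrl.get_image(name): name is "scene" or "top"; returns a dict with "color" (480x640x3 uint8, red, green, blue), "camera_matrix" (3x3 intrinsics, pixels), "R" (3x3) and "t" (3): a world point X has camera coordinates R X + t. Camera axes: x right, y down, z forward; pixel columns grow to the right and rows downward; lengths in m; the calibration is good to about 2 mm. A picture is of the moment at which its call begins. There is no depth.
- ctrl.finish_job(): hands the job in, once; it reports no verdict.
Trained networks look in a picture, given as the dict that the camera call returned (one of the last four; its "shot" number tells which), for a name from the list of things; names that differ only in an ending like _2 or _b are one class to them, and where a whole thing is asked for, a point or a joint stands for the part that bears it (a point fixed in the world has none). Each returns a list of dicts, best first, with "p" (0 to 1); they miss things now and then, are a little off and sometimes report something else, mostly with a low value. They report only what shows in the picture. A call takes as long as a camera call. They do not tell look-alikes from the thing itself.
- ctrl.spot_in(picture, query): "bbox" ([left, top, right, bottom] in pixels, round what is visible of it).
The state is a dict: "t": time; "q": joint angles; "dq": joint speeds; "effort": joint torques, N m; "tool_pos": TCP position; "tool_rot": TCP orientation; "contact_force": force on the tool from outside, world axes, zero at the start; "wrist_torque": the same for the moment, N m; "opening": finger opening in m.
Only numpy, scipy, OpenCV 4.12 (cv2) and the standard library are available. Lean on these libraries where they do the work, as an engineer would, in place of code of your own. Each camera call takes 0.05 s, during which the arm holds its last target.

## Working session

There is one attempt and no reset: what is moved stays moved. The work goes in short steps, Python scripts to look and compute and a tool call to move; the robot and the scene stay as the last step left them, time stands still between calls to the robot, and variables do not carry over. Pictures are saved under pics/ and viewed, and the job is handed in when it is done.

Besides the shell and the picture viewer there is one more tool, called as name([rows], argument=value, ...), one row to a line, values as JSON. step_arm: Moves the arm, as the interface text tells. Its arguments: {"type":"object","properties":{"moves":{"type":"array","items":{"type":"array","items":{"type":"number"}}},"newtons":{"type":"number"}},"required":["moves"]}

```bash
mkdir -p pics; ls; cat > h.py <<'E'
from station import ctrl
import cv2,numpy as np
def shot(n):
    im=ctrl.get_image(n); return im
def save(im,f,crop=None,s=1):
    c=im["color"][:,:,::-1]
    if crop: l,t,r,b=crop; c=c[t:b,l:r]
    if s!=1: c=cv2.resize(c,None,fx=s,fy=s,interpolation=cv2.INTER_CUBIC)
    cv2.imwrite(f,c)
def ray(im,uv,z):
    K,R,t=[np.array(im[k],float) for k in("camera_matrix","R","t")]
    d=R.T@np.linalg.inv(K)@np.array([uv[0],uv[1],1]); c=-R.T@t
    return c+d*(z-c[2])/d[2]
def proj(im,X):
    K,R,t=[np.array(im[k],float) for k in("camera_matrix","R","t")]
    p=K@(R@np.array(X,float)+t); return p[:2]/p[2]
E
python3 - <<'E'
from h import *
for n in("scene","top"):
    im=shot(n); save(im,f"pics/{n}0.png")
    print(n,(-im["R"].T@im["t"]).round(3))
    for q in("steriliser","lid","round_key","bar_key","organiser","lid_edge","comb","brush","saucer"):
        print(q,[([int(v) for v in d["bbox"]],round(d["p"],2)) for d in ctrl.spot_in(im,q)][:4])
print(ctrl.get_obs())
E
```

```text
pics
scene [1.504 0.374 1.188]
steriliser [([262, 235, 345, 307], 0.91)]
lid [([263, 232, 348, 289], 0.88), ([159, 178, 197, 202], 0.43)]
round_key [([400, 233, 465, 308], 0.26)]
bar_key []
organiser [([442, 193, 504, 258], 0.93), ([402, 236, 465, 309], 0.71), ([485, 249, 547, 325], 0.63)]
lid_edge [([266, 232, 348, 291], 0.86)]
comb [([263, 234, 345, 292], 0.7)]
brush []
saucer [([160, 179, 198, 203], 0.77)]
top [0.287 0.087 1.381]
steriliser []
lid [([290, 158, 381, 216], 0.83)]
round_key [([356, 224, 373, 243], 0.7)]
bar_key [([310, 234, 336, 249], 0.65)]
organiser [([86, 208, 158, 278], 0.93), ([127, 283, 204, 361], 0.89), ([167, 201, 237, 270], 0.69)]
lid_edge [([290, 157, 382, 221], 0.7)]
comb []
brush [([510, 188, 533, 236], 0.72)]
saucer [([508, 257, 555, 307], 0.83)]
{'t': 1.0, 'q': array([ 1.07198103e+00,  5.26995921e-02,  1.61289341e+00, -1.40535944e-05,
        1.47599719e+00, -1.18961820e-01]), 'dq': array([ 0.0015173 , -0.00051187,  0.00036402, -0.00127032,  0.00079926,
       -0.00128597]), 'effort': array([-1.26550323e-03, -3.93698609e+01, -3.70473397e+01, -3.60947888e-04,
        6.62526581e-04, -4.79004527e-06]), 'tool_pos': array([0.23171383, 0.58044307, 0.23130777]), 'tool_rot': array([ 5.93086993e-01,  3.08508732e+00, -2.99219967e-06]), 'contact_force': array([-0.45229617, -0.35557641, -0.36846257]), 'wrist_torque': array([ 0.01437171,  0.01935822, -0.03803714]), 'opening': 0.08554207494730186}
```

View pics/scene0.png

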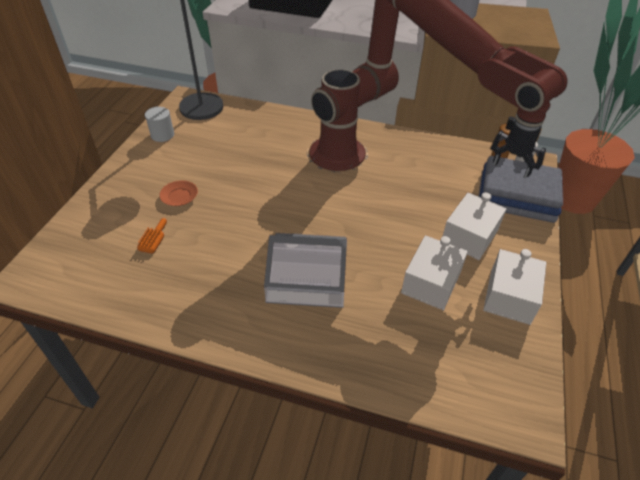

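View pics/top0.png

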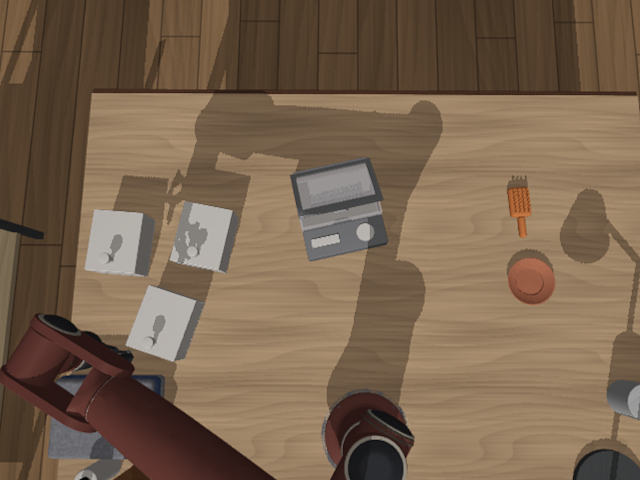

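```bash
python3 - <<'E'
from h import *
im=shot("top"); save(im,"pics/top1.png",(275,140,400,260),6)
im=shot("scene"); save(im,"pics/scene1.png",(245,215,365,325),6)
E
```

```text
(no output)
```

View pics/top1.png

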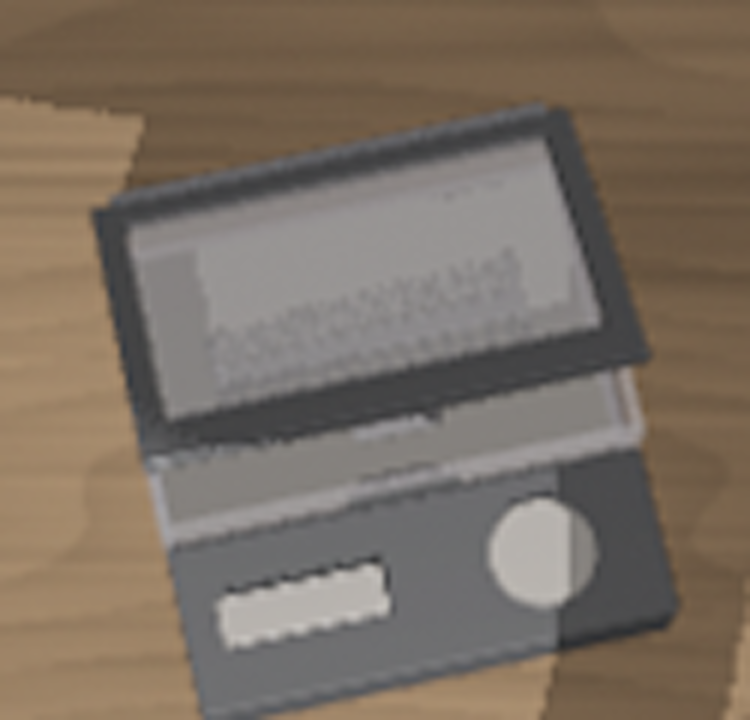

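View pics/scene1.png

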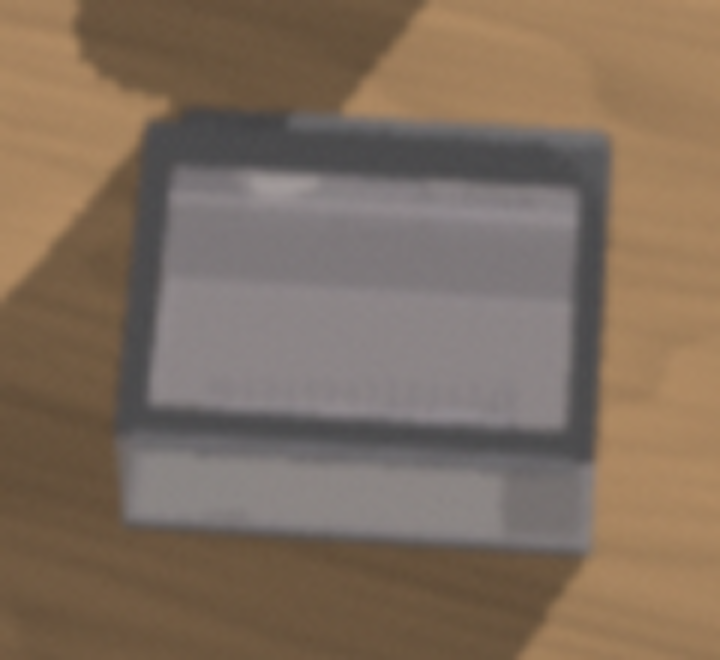

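The only steriliser is at top-image (340,205). Its round key is at (365,232), on the robot's right, and the bar key is at (325,241). Nothing else looks like it: the three white boxes are organiser types, and the grey-blue box at (105,415) is a different thing. Next I'll compute the pose.

```bash
python3 - <<'E'
from h import *
from scipy.optimize import least_squares
im=shot("top"); sc=shot("scene")
f=lambda u,v:(275+(u+.5)/6-.5,140+(v+.5)/6-.5)
g=lambda u,v:(245+(u+.5)/6-.5,215+(v+.5)/6-.5)
rk=ray(im,f(543,553),.054); bk=ray(im,f(303,606),.054)
print(rk,bk,np.linalg.norm(rk-bk))
# lid outer top-face corners: hinge L, hinge R, edge R, edge L
# fit x,y,yaw,lid
def pts(p):
    x,y,a,l=p
    c,s=np.cos(a),np.sin(a)
    W=lambda q:np.array([x+c*q[0]-s*q[1],y+s*q[0]+c*q[1],q[2]])
    def L(d,yy,h): # d from hinge, h above underside
        return W((.11-d*np.cos(l)-h*np.sin(l)*-1*-1 if 0 else .11-d*np.cos(l)+h*np.sin(l),yy,.07+d*np.sin(l)+h*np.cos(l)))
    return W,L
def res(p):
    W,L=pts(p)
    o=[]
    for X,uv,c in[(W((-.08,-.055,.054)),f(543,553),im),(W((-.08,.055,.054)),f(303,606),im),
      (L(.15,-.11,.008),f(650,358),im),(L(.15,.11,.008),f(148,460),im),
      (W((-.12,.11,.05)),f(205,716),im),
      (L(.15,-.11,.008),g(150,122),sc),(L(.15,.11,.008),g(608,132),sc),(L(0,-.11,.008),g(122,432),sc),(L(0,.11,.008),g(592,460),sc)]:
        o+=list(proj(c,X)-uv)
    return np.array(o)
r=least_squares(res,[.6,-.0,.2,.5],loss='soft_l1')
print(r.x,r.fun.reshape(-1,2).round(1)); 
W,L=pts(r.x)
print("edge",L(.15,0,.008),"20mm in",L(.13,0,.008),"rk",W((-.08,-.055,.054)),"bk",W((-.08,.055,.054)),"shutedge",W((-.04,0,.078)))
E
```

```text
[0.53007159 0.00161675 0.054     ] [0.50533084 0.10862903 0.054     ] 0.10983502724593644
[0.59534199 0.07323369 0.23060456 0.45036488] [[ 0.1  0. ]
 [ 0.   0.2]
 [ 0.3 -0.7]
 [-1.1  1.2]
 [-0.4  1. ]
 [-1.5 -0.4]
 [ 0.3  2.2]
 [-1.9  0.2]
 [ 0.3  0.3]]
edge [0.57435185 0.0683056  0.14249642] 20mm in [0.59188097 0.07242111 0.13379053] rk [0.53003086 0.00140434 0.054     ] bk [0.50488858 0.10849246 0.054     ] shutedge [0.55640086 0.06409105 0.078     ]
```

step_arm([
  [0,0.033,-0.046,0,3.2],
  [0,0.033,-0.046,0,3.2],
  [0,0.033,-0.046,0,3.2],
  [0,0.033,-0.046,0,3.2],
  [0,0.033,-0.046,0,3.2],
  [0,0.033,-0.046,0,3.2],
  [0,0.033,-0.046,0,3.2],
  [0,0.033,-0.046,0,3.2],
  [0,0.033,-0.046,0,3.2],
  [0,0.033,-0.046,0,3.2],
])

```text
t: 2.45
tool_pos: [0.568, 0.1082, 0.2334]
tool_rot: [-0.322, 3.119, 0.006]
contact_force: [0.3, 0.3, 0.5]
opening: 0.0
```

step_arm([
  [0,0.016,-0.022,-0.02,1],
  [0,0.008,-0.013,-0.03,0],
  [0,0,0,-0.03,0],
  [0,0,0,0,0],
])

```text
t: 2.95
tool_pos: [0.5953, 0.0672, 0.1526]
tool_rot: [-0.339, 3.115, 0.005]
contact_force: [-0.3, -0.8, -0.8]
opening: -0.0002
```

```bash
python3 - <<'E'
from h import *
print(ctrl.get_obs())
im=shot("top"); save(im,"pics/top2.png",(265,130,415,260),5)
im=shot("scene"); save(im,"pics/scene2.png",(245,175,365,325),4)
E
```

```text
{'t': 2.95, 'q': array([-0.01378906,  0.04688415,  1.75327568,  0.0043945 ,  1.33353191,
       -1.80216735]), 'dq': array([-0.00764044, -0.02229202, -0.05411934, -0.00038405, -0.00491717,
       -0.00172319]), 'effort': array([-2.88452329e-01, -3.72479904e+01, -3.55045295e+01, -3.74310432e-03,
       -1.53418137e-01, -1.76945534e-03]), 'tool_pos': array([0.59534541, 0.06719124, 0.15258349]), 'tool_rot': array([-0.33861217,  3.11487317,  0.00513428]), 'contact_force': array([-0.30838581, -0.81701733, -0.76652174]), 'wrist_torque': array([0.01289636, 0.0193391 , 0.00842679]), 'opening': -0.00022745706106468773}
```

View pics/top2.png

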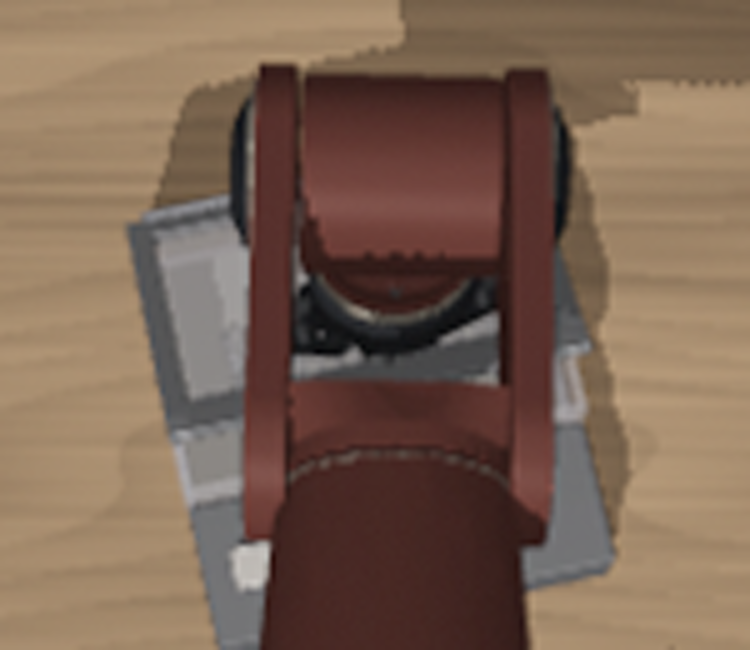

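View pics/scene2.png

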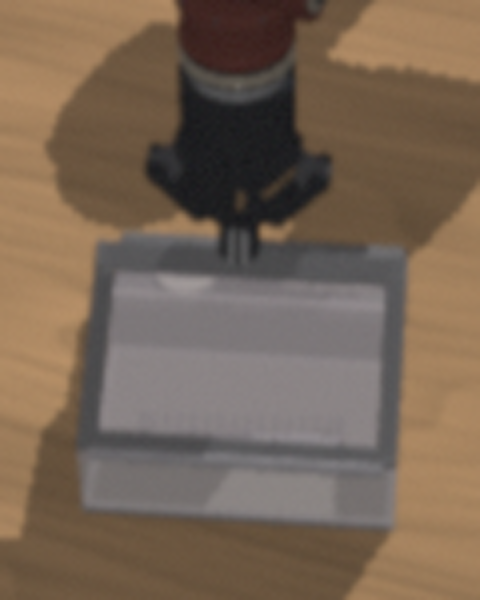

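The closed fingers sit over the middle of the lid's free edge (scene crop 238,255), just above it. Next I press down.

step_arm([
  [0,-0.002,0.003,-0.015,0],
  [0,-0.001,0.001,-0.012,0],
  [0,0,0,-0.012,0],
  [0,0,0,-0.012,0],
])

```text
t: 3.55
tool_pos: [0.5971, 0.0728, 0.1083]
tool_rot: [-0.341, 3.099, 0.002]
contact_force: [-0.7, -0.4, 3.4]
opening: -0.0
```

step_arm([
  [0,-0.005,0,-0.01,0],
  [0,-0.003,0,-0.01,0],
  [0,-0.002,0,-0.008,0],
])

```text
t: 3.92
tool_pos: [0.5903, 0.0723, 0.0838]
tool_rot: [-0.34, 3.091, -0.001]
contact_force: [-4.0, -0.7, 15.7]
opening: 0.0002
```

step_arm([
  [0,-0.001,0,-0.006,0],
  [0,0,0,-0.004,0],
])

```text
t: 4.18
tool_pos: [0.5898, 0.0721, 0.0776]
tool_rot: [-0.34, 3.091, -0.001]
contact_force: [-11.1, -0.6, 25.7]
opening: -0.0003
```

step_arm([
  [0,0,0,-0.004,0],
  [0,0,0,-0.002,0],
])

```text
t: 4.42
tool_pos: [0.5897, 0.0722, 0.0778]
tool_rot: [-0.341, 3.094, -0.002]
contact_force: [-4.2, -0.5, 9.3]
opening: 0.0002
```

step_arm([
  [0,0,0,0.01,0],
  [0,0,0,0.02,0],
  [0,0,0,0.03,0],
  [0,0,0,0.02,0],
  [0,0,0,0,0],
])

```text
t: 5.05
tool_pos: [0.5876, 0.0724, 0.1601]
tool_rot: [-0.341, 3.097, 0.0]
contact_force: [-0.5, -0.2, -0.2]
opening: -0.0002
```

```bash
python3 - <<'E'
from h import *
print(ctrl.get_obs()["tool_pos"])
im=shot("scene"); save(im,"pics/scene3.png",(245,175,365,325),4)
a,x,y=.2306,.5953,.0732
for l in(0,.05,.45):
  for yy in(-.11,.11):
    q=(.11-.15*np.cos(l)+.008*np.sin(l),yy,.07+.15*np.sin(l)+.008*np.cos(l))
    p=proj(im,(x+np.cos(a)*q[0]-np.sin(a)*q[1],y+np.sin(a)*q[0]+np.cos(a)*q[1],q[2])); print(l,((p-[245,175])*4).round())
E
```

```text
[0.58764173 0.07237187 0.16005341]
0 [101. 280.]
0 [401. 297.]
0.05 [100. 274.]
0.05 [401. 290.]
0.45 [ 92. 238.]
0.45 [405. 255.]
```

View pics/scene3.png

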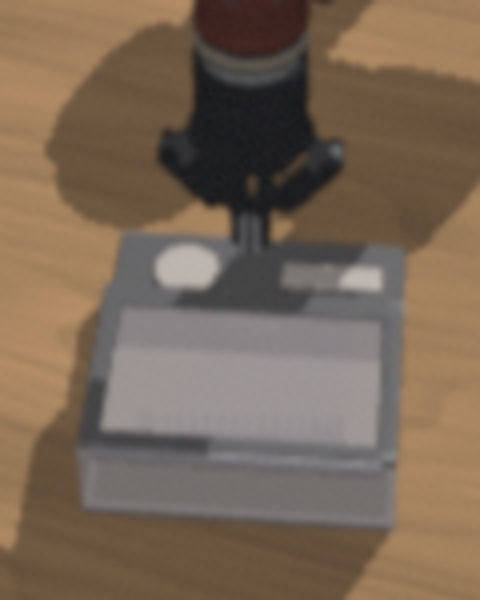

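The lid has stayed shut: its edge is at scene-crop row ~285–297, as predicted for 0 rad. Both keys are visible, the round one at (187,267) and the bar at (332,276). Next is the round key.

step_arm([
  [0,-0.02,-0.025,0,0],
  [0,-0.02,-0.025,-0.01,0],
  [0,-0.012,-0.018,-0.02,0],
  [0,-0.003,-0.003,-0.02,0],
  [0,0,0,-0.01,0],
  [0,0,0,0,0],
])

```text
t: 5.85
tool_pos: [0.5258, 0.0002, 0.0897]
tool_rot: [-0.343, 3.11, 0.005]
contact_force: [0.6, 0.4, -0.6]
opening: -0.0001
```

```bash
python3 - <<'E'
from h import *
print(ctrl.get_obs()["tool_pos"])
im=shot("scene"); save(im,"pics/scene4.png",(245,175,365,325),4)
E
```

```text
[5.25772027e-01 2.24471994e-04 8.97254164e-02]
```

View pics/scene4.png

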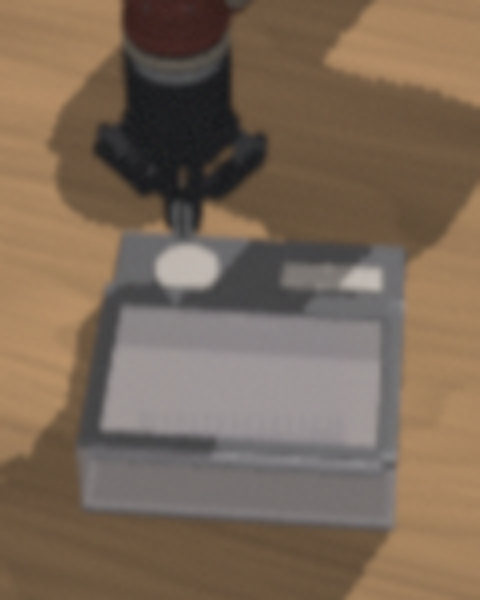

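step_arm([
  [0,0.003,0.001,-0.012,0],
  [0,0.001,0,-0.01,0],
  [0,0,0,-0.004,0],
  [0,0,0,0,0],
])

```text
t: 6.4
tool_pos: [0.532, 0.0019, 0.0639]
tool_rot: [-0.345, 3.106, 0.004]
contact_force: [-0.4, 0.4, -0.7]
opening: 0.0001
```

step_arm([
  [0,-0.001,0,-0.004,0],
  [0,0,0,-0.002,0],
  [0,0,0,-0.001,0],
  [0,0,0,-0.001,0],
])

```text
t: 6.9
tool_pos: [0.5315, 0.0018, 0.0562]
tool_rot: [-0.345, 3.105, 0.003]
contact_force: [-0.3, 0.5, -0.5]
opening: 0.0004
```

step_arm([
  [0,0,0,-0.001,0],
  [0,0,0,-0.001,0],
])

```text
t: 7.15
tool_pos: [0.5316, 0.0017, 0.0543]
tool_rot: [-0.345, 3.104, 0.003]
contact_force: [-0.1, 1.3, -0.1]
opening: -0.0003
```

step_arm([
  [0,0,0,-0.001,0],
  [0,0,0,-0.001,0],
])

```text
t: 7.4
tool_pos: [0.5317, 0.0017, 0.0528]
tool_rot: [-0.345, 3.105, 0.003]
contact_force: [-1.7, 0.0, 4.6]
opening: 0.0001
```

step_arm([
  [0,0,0,-0.001,0],
])

```text
t: 7.52
tool_pos: [0.5317, 0.0017, 0.0524]
tool_rot: [-0.345, 3.105, 0.003]
contact_force: [-3.2, 0.3, 6.7]
opening: -0.0003
```

step_arm([
  [0,0,0,-0.001,0],
  [0,0,0,-0.001,0],
])

```text
t: 7.78
tool_pos: [0.5317, 0.0017, 0.052]
tool_rot: [-0.345, 3.106, 0.003]
contact_force: [-4.7, 1.1, 8.4]
opening: 0.0
```

step_arm([
  [0,0,0,-0.001,0],
  [0,0,0,-0.001,0],
])

```text
t: 8.02
tool_pos: [0.5317, 0.0017, 0.052]
tool_rot: [-0.346, 3.108, 0.003]
contact_force: [-3.9, 0.3, 7.9]
opening: 0.0002
```

step_arm([
  [0,0,0,-0.001,0],
  [0,0,0,-0.001,0],
  [0,0,0,-0.001,0],
  [0,0,0,-0.001,0],
])

```text
t: 8.52
tool_pos: [0.5317, 0.0017, 0.052]
tool_rot: [-0.347, 3.11, 0.004]
contact_force: [-4.8, 0.9, 8.6]
opening: -0.0001
```

Held for about 1.1 s at 5–9 N. Now I release it and back off.

step_arm([
  [0,0,0,0.004,0],
  [0,0,0,0.01,0],
  [0,0,0,0.03,0],
  [0,0,0,0.04,0],
  [0,0,0,0.04,0],
  [0,0,0,0.03,0],
  [0,0,0,0,0],
  [0,0,0,0,0],
])

```text
t: 9.52
tool_pos: [0.5304, 0.0019, 0.2108]
tool_rot: [-0.347, 3.11, 0.003]
contact_force: [-0.1, 0.7, 0.4]
opening: 0.0001
```

```bash
python3 - <<'E'
from h import *
o=ctrl.get_obs();print(o["tool_pos"],o["contact_force"],o["dq"].round(3))
im=shot("scene"); save(im,"pics/scene5.png")
E
```

```text
[0.53040485 0.00188004 0.21075653] [-0.12310179  0.6568639   0.38612826] [ 0.002 -0.008 -0.012  0.002 -0.    -0.   ]
```

View pics/scene5.png

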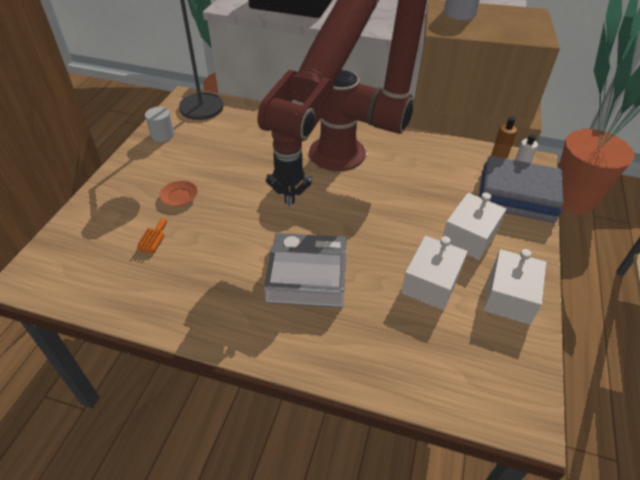

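The lid is still shut at (307,268) and the keys are free. The saucer (178,193), brush (152,237) and organisers haven't moved, and the gripper is clear at (290,195). I'm handing in.

```bash
python3 -c "
from station import ctrl
print(ctrl.finish_job())"
```

```text
the job is handed in; nothing more can be done
None
```

I shut the lid, pressed the round key, and handed the job in at about 9.6 s. `finish_job` reported no verdict.

- **Lid:** I pushed the free edge down with the closed fingers to the hard stop, with about 26 N peak read on the tool. After I lifted off, the lid edge was where the calibration predicts it for shut, and it was still there in the last picture. I saw no click as such; the lid staying shut is the evidence that the catch engaged.
- **Round key:** I eased it down to 2 mm of travel and held it for about 1.1 s at 5–9 N vertical, then let go. The highest force read on it was about 10 N in total.
- **Last checks:** The gripper was clear, about 0.16 m above the key, with only sensor noise on the force reading. I never went near the bar key. The brush, saucer and organisers looked unmoved by eye. The comb was last seen through the clear lid after shutting; I did not measure its position.

None of the checks failed or disagreed.

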